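# Fetch the dip probe from behind the bottles

## Task

Move both bottles and the specimen cup from the white store plate to the black mat, standing them upright wholly on it without shifting the dip probe that lies behind them. When all three are there, carry the probe level (best gripped at its balance point) into the two forks of the metal rest, lying level and centred along it (head either way round), and only then stand each bottle and the cup upright back on the very spot of the plate where it stood at the start.

Things in the scene. Friction and masses are not known exactly. Their poses are not given: they have to be found in the camera images.
- store: Fixed white plate, 150 x 250 x 4 mm. Bottles and cup stand in a row on three grey rings (67 mm), at x = -12, y = -75, 0, +75 mm. Behind them, at x = +40 mm, two grey forks at y = -98 and +42 mm carry the probe: seat 12 mm, horn tops 25 mm above the worktop, 36 mm clear between horns, fork 46 x 12 mm (x, y). Origin between the rings and forks at worktop height; +x away from the robot.
- mat: Fixed flat black rubber mat, 120 x 250 mm (x, y), 3 mm thick, empty at the start: the side area, at the left or the right of the store plate. Origin at its centre, on the worktop.
- rest: Fixed metal rest, empty at the start, on the other side from the mat: base 90 x 190 mm (x, y), 4 mm thick, with two grey forks at y = -70 and +70 mm like those of the store (seat 12 mm, horn tops 25 mm above the worktop, 36 mm clear in x between horns). The probe shall lie in both, along the rest's y. Origin at its centre, on the worktop.
- probe: Loose dip probe lying along its own y, 190 mm, 0.15 kg, 10 to 20 mm behind bottles and cup: heavy ribbed steel head 24 mm square, y = +45 to +95 mm; white shaft 14 mm square, -55 to +45; black collar 24 mm square, -95 to -55. Origin at mid-length on the underside, at fork seat height (12 mm up); axis 12 mm above it. Balance point on the shaft at y = +28 mm; held far from it, it may droop.
- diluent_bottle: Loose larger white bottle with a blue cap, 126 mm tall; body 60 mm in diameter to about 90 mm up, shoulder above; cap 38 mm in diameter; 0.22 kg. Origin at the centre of its underside, z up.
- amber_bottle: Loose brown bottle with a black cap, 99 mm tall; body 48 mm in diameter to about 70 mm up, shoulder above; cap 30 mm in diameter, from 79 to 99 mm; 0.12 kg. Origin at the centre of its underside, z up.
- cup: Loose white specimen cup with a white screw lid, 78 mm tall; body about 50 mm, lid 54 mm in diameter from 64 to 78 mm up; 0.06 kg. Origin at the centre of its underside, z up.
Mind the look-alikes: they are no part of the job. What is shaped like the cup but green is not meant.

How it is judged:
By the outcome, as a careful person would: the job done as asked, in the order asked, and still so for the second after the job is handed in, with the robot touching nothing.
It also fails if it takes over 147 s, if anything falls off the work surface, if the arm or the gripper's body presses on something with over 40 N, if the wrist force passes 120 N, or if a joint passes its speed limit or range.

## Robot

A 6-joint arm with a two-finger parallel gripper is mounted at the origin on a cart in front of the work surface, level with it; the furniture and walls round the work are solid. World frame = base frame: x ahead of the robot, y to its left, z up, the work surface at z = 0. Lengths are in m, angles in degrees, forces in N, time in s.
With the tool pointing down it reaches from about 0.275 to 0.775 m from the base axis. Payload 14.6 kg.
Tool frame: the origin (TCP) lies at the very end of the fingers, on their centre line; the grasp point (between the pads) lies 19 mm behind it (ctrl.grip_point_offset is the distance from the TCP to the grasp point, in m); z points along the fingers, y is the line along which they close (so a half turn about z gives the same grasp; the last joint's range is limited). The gripper opens to 85 mm and grips with 20 to 120 N. Pads are 22 mm wide; open, the fingers measure 114 mm over their backs; the gripper's body (76 mm by 85 mm) begins 54 mm behind the grasp point. The pads swing forward as they close: fully open they stand 13 mm farther back than shut.
Start: joints at [-83.383, 15.075, -2.767, 72.158, 0, 81.102], TCP at [0.14, -0.506, 0.231] pointing down, gripper open.
Joint ranges: [-151.79, 151.79], [-50.71, 97.33], [-67.44, 78.34], [-121.81, 120.89], [-77.56, 73.72], [-180, 180]. Speed limits (degrees/s): [108.29, 108.29, 147.25, 159.86, 180, 180].

## Interface

Orientations are given as [roll, pitch, yaw] about the fixed x, y, z axes, in that order (R = Rz(yaw) Ry(pitch) Rx(roll)).
In Python, from bench import ctrl gives the robot as it stands.
- The arm moves only by the tool jog_arm, never from a script. Its argument "rows" is a list of rows, each a list of 5 numbers: the opening, from 0 (shut) to 1 (fully open), then the shift along the tool's x, y, z normalised to -1 to 1, where 1 is 1 m, then the turn about the tool's z normalised to -1 to 1, where 1 is 90 degrees. In form: [[jaw, dx, dy, dz, roll], ...]. A call has 1 to 10 rows; each row is the pose to reach, as a shift and turn from the pose commanded when the call began, along the tool's axes at that moment; what a row does not reach only later rows make up. A row lasts 1/12 s, in which the tool goes at most 41.7 mm and 7.16 degrees, less where a joint would pass 70% of its speed; a pose out of reach is approached as far as the arm can. A call with a number of a shift or a turn outside -1 to 1 is refused whole. A call with a gripper value outside its range is refused whole. The fingers move at their own pace and stop on an object; "grip_force" is the grip in N (left out, the last holds). Time passes only in rows, so rows that repeat a pose let the fingers close. It gives the time, the measured TCP pose, the force, the opening and the grip force at its end, in the units of the state.
- ctrl.observe(): the state, without advancing time (a new reading comes with each control period).
- ctrl.read_camera(name): name is "scene" or "top"; returns the picture (420x560x3 uint8, red, green, blue); there is no depth.
- ctrl.calibration(name): a dict with "intrinsics" (3x3 intrinsics, pixels), "rvec" (rotation vector, rad) and "tvec" (3), from world to camera coordinates, as OpenCV has them. Camera axes: x right, y down, z forward; pixel columns grow to the right and rows downward; lengths in m; the calibration is good to about 2 mm. A picture is of the moment at which its call begins. calibration takes no time and is no camera call.
- ctrl.job_done(): hands the job in; it is judged then, once.
The state is a dict: "time_s": time; "joints": joint angles; "dq": joint speeds; "tau": joint torques, N m; "tool_pos": TCP position; "ee_rot": TCP orientation; "contact_force": force on the tool from outside, world axes, zero at the start; "torque": the same for the moment, N m; "opening": opening from 0.0 (shut) to 1.0 (fully open); "grasp_force": force on a finger pad.
Only numpy, scipy, OpenCV 4.12 (cv2) and the standard library are available. Lean on these libraries where they do the work, as an engineer would, in place of code of your own. Each camera call takes 0.05 s, during which the arm holds its last target. There are 200 camera calls.

## Working session

There is one attempt and no reset: what is moved stays moved. The work goes in short steps, Python scripts to look and compute and a tool call to move; the robot and the scene stay as the last step left them, time stands still between calls to the robot, and variables do not carry over. Pictures are saved under pics/ and viewed, at most 16 in all, crops included, and the job is handed in when it is done.

Besides the shell and the picture viewer there is one more tool, called after "Request:" in YAML: its name, and indented under it one key for each argument. jog_arm: Moves the arm, as the interface text tells. Its arguments: {"type":"object","properties":{"rows":{"type":"array"},"grip_force":{"type":"number"}},"required":["rows"]}

```bash
ls; mkdir -p pics; python3 - <<'E'
from bench import ctrl
import cv2
o=ctrl.observe(); print(o)
for n in("scene","top"):
    cv2.imwrite(f"pics/{n}0.png",ctrl.read_camera(n)[:,:,::-1]); print(n,ctrl.calibration(n))
print(ctrl.grip_point_offset)
E
```

```text
pics
{'time_s': 0.0, 'joints': array([-8.33815434e+01,  1.50985014e+01, -2.80375374e+00,  7.21577048e+01,
        5.39743250e-04,  8.11024605e+01]), 'dq': array([ 0.0218525 , -0.00763915, -0.03581168, -0.02760659,  0.00965241,
        0.13813123]), 'tau': array([ 4.35880836e-03, -6.37628531e+01,  3.84573841e+01,  1.34279084e-02,
        1.54529430e-04, -7.60980186e-06]), 'tool_pos': array([ 0.1404119 , -0.50559528,  0.23082816]), 'ee_rot': array([-1.79940845e+02, -9.80712451e-03,  1.55159908e+01]), 'contact_force': array([ 0.36504072, -0.36341332, -0.7997825 ]), 'torque': array([ 0.00550208, -0.00945305, -0.01792526]), 'grasp_force': 0.0, 'opening': 1.0002070660930453}
scene {'intrinsics': array([[395.52242239,   0.        , 277.72230462],
       [  0.        , 395.52242239, 205.34326633],
       [  0.        ,   0.        ,   1.        ]]), 'rvec': array([ 0.79203532, -2.69503248,  0.94367156]), 'tvec': array([0.46471911, 0.26941458, 0.77152018])}
top {'intrinsics': array([[403.70562296,   0.        , 277.77168755],
       [  0.        , 403.70562296, 207.9884411 ],
       [  0.        ,   0.        ,   1.        ]]), 'rvec': array([ 2.15880656, -2.10213594,  0.14322118]), 'tvec': array([-0.00321362,  0.5524754 ,  1.08915651])}
0.0187
```

View pics/scene0.png

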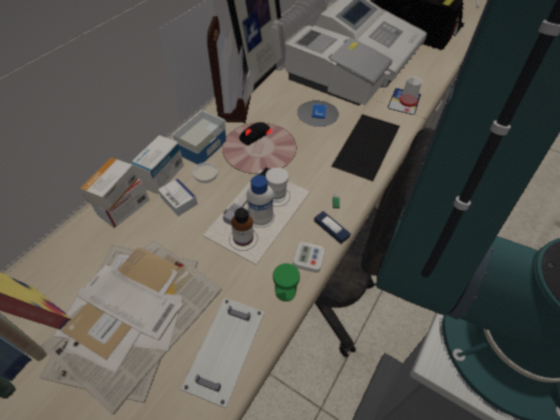

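View pics/top0.png

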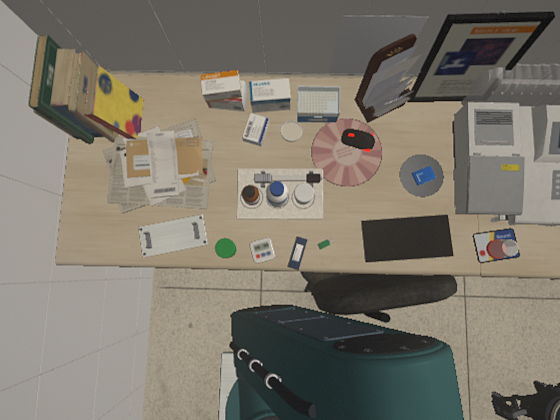

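The top view shows the store plate around (280,194) with amber (251,194), diluent (278,190) and cup (303,194). The mat is at (407,239) and the rest at (173,236). The green decoy is at (225,248). I'll enlarge these areas.

```bash
cat > h.py <<'E'
import numpy as np, cv2
from bench import ctrl
C={}
for n in("scene","top"):
    c=ctrl.calibration(n); R=cv2.Rodrigues(np.array(c["rvec"]))[0]; C[n]=(np.array(c["intrinsics"]),R,np.array(c["tvec"]))
def ray(n,p):
    K,R,t=C[n]; d=R.T@np.linalg.inv(K)@np.array([p[0],p[1],1.]); return -R.T@t,d/np.linalg.norm(d)
def onz(n,p,z):
    o,d=ray(n,p); return o+d*(z-o[2])/d[2]
def tri(ps,pt):
    o1,d1=ray("scene",ps);o2,d2=ray("top",pt)
    s=np.linalg.lstsq(np.c_[d1,-d2],o2-o1,rcond=None)[0]; a=o1+s[0]*d1;b=o2+s[1]*d2
    return (a+b)/2,np.linalg.norm(a-b)
def proj(n,X):
    K,R,t=C[n]; q=K@(R@np.array(X,float)+t); return q[:2]/q[2]
def blobs(img,lo,hi,box,amin=15):
    x0,y0,x1,y1=box; hsv=cv2.cvtColor(img,cv2.COLOR_RGB2HSV)[y0:y1,x0:x1]
    m=cv2.inRange(hsv,np.array(lo),np.array(hi)); n,l,s,c=cv2.connectedComponentsWithStats(m)
    return [(c[i]+[x0,y0],s[i,4],(l==i)) for i in range(1,n) if s[i,4]>=amin]
E
python3 - <<'E'
import cv2
t=cv2.imread("pics/top0.png");s=cv2.imread("pics/scene0.png")
cv2.imwrite("pics/t1.png",cv2.resize(t[160:225,230:330],None,fx=8,fy=8,interpolation=cv2.INTER_CUBIC))
cv2.imwrite("pics/s1.png",cv2.resize(s[160:265,200:315],None,fx=5.5,fy=5.5,interpolation=cv2.INTER_CUBIC))
from h import *
for n in C: print(n,-C[n][1].T@C[n][2])
E
```

```text
scene [0.25145049 0.48016601 0.76811763]
top [ 0.37736973 -0.01489868  1.16140923]
```

View pics/t1.png

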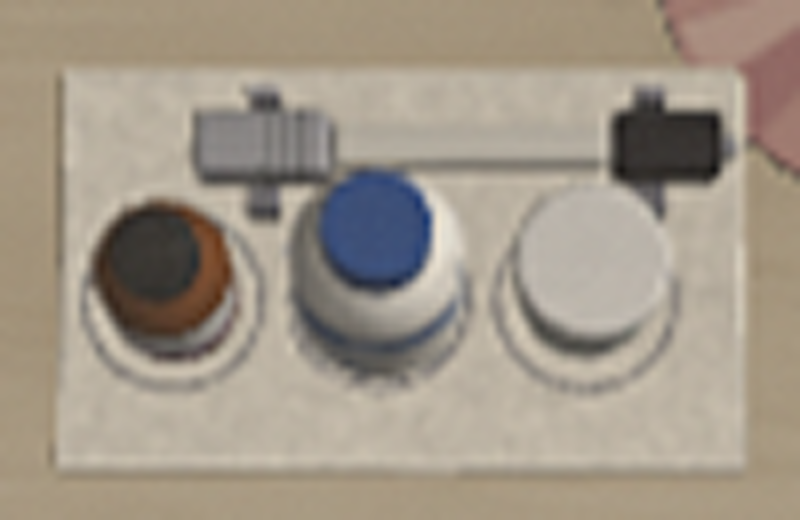

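View pics/s1.png

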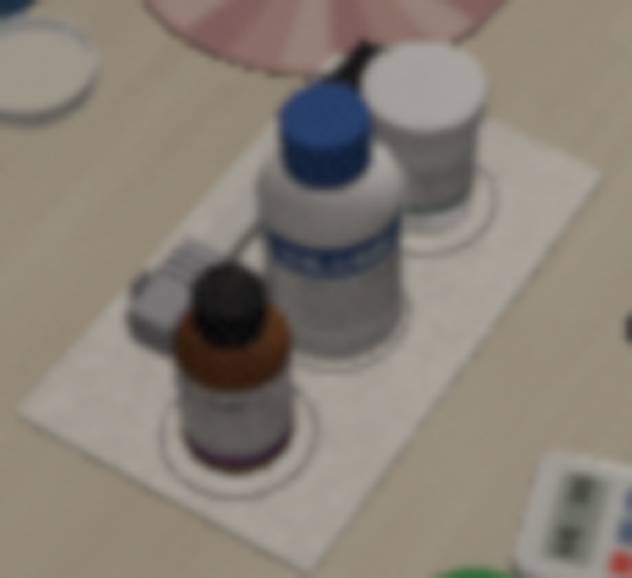

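The crops show the plate, the cap tops, the probe head on the left (+y) at crop (262,145), and the collar at (668,145). Next I'll triangulate.

```bash
cat > m.py <<'E'
from h import *
T=lambda x,y:np.array([230+(x+.5)/8-.5,160+(y+.5)/8-.5]); S=lambda x,y:np.array([200+(x+.5)/5.5-.5,160+(y+.5)/5.5-.5])
np.set_printoptions(precision=4,suppress=True)
names={"amber":((230,283),(152,253),.004+.099),"dil":((325,108),(376,230),.130),"cup":((424,87),(593,262),.082)}
for k,(s,t,z) in names.items():
    print(k,tri(S(*s),T(*t)),"top",onz("top",T(*t),z),"scene",onz("scene",S(*s),z))
tc=[(63,68),(742,70),(745,468),(57,468)]
P=np.array([onz("top",T(*p),.004) for p in tc]); print("plate top",P, P.mean(0))
sc=[(20,412),(598,172),(310,572)]
print("scene corners (x+ y+),( y-x-),(x-y+)",[onz("scene",S(*p),.004) for p in sc])
L=np.array([[.075,.125],[.075,-.125],[-.075,-.125],[-.075,.125]])
def rigid(L,P):
    a=L.mean(0);b=P.mean(0);U,_,V=np.linalg.svd((L-a).T@(P-b));R=V.T@U.T;return np.degrees(np.arctan2(R[1,0],R[0,0])),b-R@a,np.linalg.norm((L-a)@R.T+b-P,axis=1)
print(rigid(L,P[:,:2]))
for n,p in {"rA":(173,300),"rC":(586,297)}.items(): print(n,onz("top",T(*p),.004))
for n,p in {"head":(262,147),"collar":(668,146),"headend":(193,146),"headin":(333,148),"colin":(612,147),"colend":(722,147)}.items(): print(n,onz("top",T(*p),.036))
print("forks",onz("top",T(264,153),.025),onz("top",T(650,150),.025))
img=cv2.cvtColor(cv2.imread("pics/top0.png"),cv2.COLOR_BGR2RGB)
# mat and rest
hsv=cv2.cvtColor(img,cv2.COLOR_RGB2HSV)
m=cv2.inRange(img,(0,0,0),(60,60,60)); m[:205]=0;m[265:]=0;m[:,:350]=0;m[:,458:]=0
c=max(cv2.findContours(m,0,2)[0],key=cv2.contourArea); r=cv2.minAreaRect(c); B=cv2.boxPoints(r)
Q=np.array([onz("top",b,.003) for b in B]);print("mat",r,Q.tolist(),Q.mean(0))
cv2.imwrite("pics/t2.png",cv2.resize(img[205:275,125:345][:,:,::-1],None,fx=3.6,fy=3.6,interpolation=cv2.INTER_CUBIC))
E
python3 m.py
```

```text
amber (array([0.5861, 0.0893, 0.1067]), np.float64(0.0006594188680693966)) top [0.5865 0.0895 0.103 ] scene [0.5883 0.0872 0.103 ]
dil (array([0.591 , 0.0144, 0.1339]), np.float64(0.0025601104324531917)) top [0.5906 0.014  0.13  ] scene [0.5944 0.0119 0.13  ]
cup (array([ 0.5922, -0.0586,  0.0794]), np.float64(0.0010451061980682494)) top [ 0.5912 -0.0587  0.082 ] scene [ 0.5914 -0.0565  0.082 ]
plate top [[ 0.6748  0.1349  0.004 ]
 [ 0.6799 -0.1153  0.004 ]
 [ 0.5323 -0.118   0.004 ]
 [ 0.526   0.1306  0.004 ]] [0.6032 0.008  0.004 ]
scene corners (x+ y+),( y-x-),(x-y+) [array([0.6725, 0.1329, 0.004 ]), array([ 0.5338, -0.1164,  0.004 ]), array([0.5255, 0.1301, 0.004 ])]
(np.float64(1.3206894261919002), array([0.6032, 0.008 ]), array([0.0005, 0.0012, 0.0013, 0.0009]))
rA [0.5888 0.0909 0.004 ]
rC [ 0.5936 -0.0596  0.004 ]
head [0.6393 0.0583 0.036 ]
collar [ 0.6431 -0.0865  0.036 ]
headend [0.6391 0.083  0.036 ]
headin [0.6395 0.0329 0.036 ]
colin [ 0.6422 -0.0666  0.036 ]
colend [ 0.6431 -0.1057  0.036 ]
forks [0.6396 0.0582 0.025 ] [ 0.644  -0.0808  0.025 ]
mat ((406.9290771484375, 238.04229736328125), (40.851043701171875, 87.9811782836914), 85.76361083984375) [[0.527009843749002, -0.22980429615166556, 0.0029999999999998916], [0.5522910904414489, -0.4810238403590725, 0.0029999999999998916], [0.4359663594963653, -0.4851526956832218, 0.0029999999999998916], [0.4108875253403432, -0.2378597313307134, 0.0029999999999998916]] [ 0.4815 -0.3585  0.003 ]
```

View pics/t2.png

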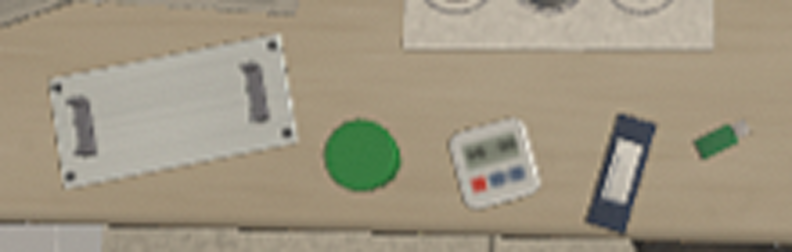

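The rest is at crop (170,110), turned about 13°. The green cup beside it is at crop (361,155). I'll compute the rest pose and start moving.

```bash
cat > r.py <<'E'
from m import rigid
from h import *
T=lambda x,y:np.array([125+(x+.5)/3.6-.5,205+(y+.5)/3.6-.5])
P=np.array([onz("top",T(*p),.004)[:2] for p in [(50,88),(280,35),(298,140),(68,187)]])
L=np.array([[.045,.095],[.045,-.095],[-.045,-.095],[-.045,.095]])
print("REST",P,rigid(L,P))
print("forks",onz("top",T(82,127),.018),onz("top",T(255,92),.018))
S=np.array([onz("scene",p,.004)[:2] for p in [(186,386),(229,300),(264,311),(219,398)]])
L2=np.array([[.045,.095],[.045,-.095],[-.045,-.095],[-.045,.095]]);print("scene",S,rigid(L2,S))
print("green",onz("top",T(361,155),.078))
E
python3 r.py | sed -n '/REST/,$p'
```

```text
REST [[0.4865 0.4142]
 [0.5342 0.2308]
 [0.4501 0.2116]
 [0.4079 0.3933]] (np.float64(13.853040436435283), array([0.4697, 0.3125]), array([0.0043, 0.0019, 0.0025, 0.0047]))
forks [0.4549 0.3809 0.018 ] [0.4863 0.2451 0.018 ]
scene [[0.4881 0.4071]
 [0.5235 0.2314]
 [0.4492 0.2121]
 [0.4257 0.3907]] (np.float64(10.248201284893872), array([0.4716, 0.3103]), array([0.0119, 0.0114, 0.0059, 0.0161]))
green [0.4356 0.1494 0.078 ]
```

Request:
jog_arm:
  rows:
    - [1,0,0,0,-0.08]
    - [1,0,0,0,-0.16]
    - [1,0,0,0,-0.24]
    - [1,0,0,0,-0.32]
    - [1,0,0,0,-0.4]
    - [1,0,0,0,-0.48]
    - [1,0,0,0,-0.56]
    - [1,0,0,0,-0.64]
    - [1,0,0,0,-0.72]
    - [1,0,0,0,-0.8]
  grip_force: 40

```text
time_s: 0.93
tool_pos: [0.1404, -0.5057, 0.231]
ee_rot: [-180.0, -0.0, 87.5]
contact_force: [-0.3, -0.6, 0.5]
opening: 1.001
grasp_force: 0.0
```

Request:
jog_arm:
  rows:
    - [1,0.031,0.025,0,-0.0276]
    - [1,0.062,0.05,0,-0.0276]
    - [1,0.093,0.075,0,-0.0276]
    - [1,0.124,0.1,0,-0.0276]
    - [1,0.155,0.125,0,-0.0276]
    - [1,0.186,0.15,0,-0.0276]
    - [1,0.217,0.175,0,-0.0276]
    - [1,0.248,0.2,0,-0.0276]
    - [1,0.279,0.225,0,-0.0276]
    - [1,0.31,0.25,0,-0.0276]

```text
time_s: 1.77
tool_pos: [0.4064, -0.2069, 0.2312]
ee_rot: [-180.0, -0.0, 89.6]
contact_force: [0.6, -1.4, 0.5]
opening: 1.005
grasp_force: 0.0
```

```bash
python3 - <<'E'
from bench import ctrl
o=ctrl.observe();print(o["tool_pos"],o["ee_rot"],o["joints"],o["opening"])
E
```

```text
[ 0.40643027 -0.20690111  0.2312414 ] [-1.79995193e+02 -1.20432001e-04  8.96145549e+01] [-3.72334046e+01  8.31503250e+00 -1.17074896e+01  6.99813966e+01
 -2.78618883e-03  5.31520405e+01] 1.0049126656832685
```

Request:
jog_arm:
  rows:
    - [1,0.028,0.023,0,0]
    - [1,0.056,0.047,0,0]
    - [1,0.084,0.07,0,0]
    - [1,0.112,0.094,0,0]
    - [1,0.14,0.117,0,0]
    - [1,0.168,0.141,0,0]
    - [1,0.196,0.164,0,0]
    - [1,0.2215,0.187,0.03,0]
    - [1,0.2215,0.187,0.06,0]
    - [1,0.2215,0.187,0.06,0]

```text
time_s: 2.6
tool_pos: [0.5923, 0.0133, 0.1656]
ee_rot: [-179.5, -0.1, 89.8]
contact_force: [-1.0, -0.1, -0.8]
opening: 0.998
grasp_force: 0.0
```

```bash
python3 - <<'E'
from bench import ctrl
import cv2
o=ctrl.observe();print(o["tool_pos"],o["ee_rot"],o["time_s"])
a=ctrl.read_camera("scene")[:,:,::-1]
cv2.imwrite("pics/s2.png",cv2.resize(a[90:270,170:370],None,fx=3.3,fy=3.3,interpolation=cv2.INTER_CUBIC))
o=ctrl.observe();print(o["tool_pos"],o["ee_rot"],o["time_s"])
E
```

```text
[0.59226789 0.01326044 0.16557477] [-1.79535117e+02 -5.61950558e-02  8.97526174e+01] 2.6
[0.59237301 0.01219277 0.16875479] [-1.79655422e+02 -3.16835735e-02  8.96910990e+01] 2.65
```

View pics/s2.png

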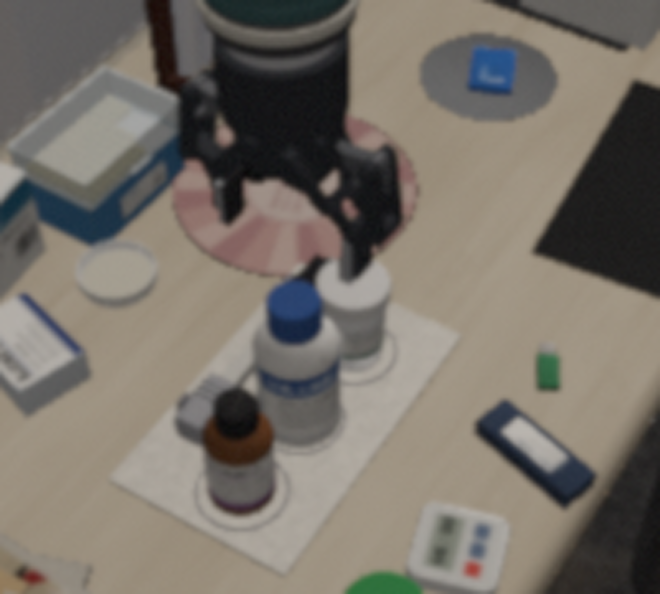

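The gripper is open above the diluent bottle (crop 295,350), with its fingers in front of and behind it. The way down is clear.

Request:
jog_arm:
  rows:
    - [1,0,0,0,0]
    - [1,0,0,0.025,0]
    - [1,0,0,0.05,0]
    - [1,0,0,0.075,0]
    - [1,0,0,0.095,0]
    - [1,0,0,0.1,0]
    - [1,0,0,0.1,0]
    - [1,0,0,0.1,0]

```text
time_s: 3.32
tool_pos: [0.5949, 0.0108, 0.0734]
ee_rot: [179.9, 0.0, 89.6]
contact_force: [0.9, -0.1, 0.3]
opening: 1.001
grasp_force: 0.0
```

```bash
python3 - <<'E'
from bench import ctrl
o=ctrl.observe();print(o["tool_pos"],o["ee_rot"],o["time_s"],o["contact_force"])
E
```

```text
[0.59491479 0.01083597 0.07336085] [1.79872284e+02 1.52983260e-02 8.95740745e+01] 3.3167 [ 0.89404781 -0.05693664  0.33122352]
```

Request:
jog_arm:
  rows:
    - [1,0.0035,-0.0038,0,-0.0044]
    - [1,0.0035,-0.0038,0.0,-0.0044]
    - [1,0.0035,-0.0038,0.009,-0.0044]
    - [1,0.0035,-0.0038,0.009,-0.0044]
    - [1,0.0035,-0.0038,0.009,-0.0044]
    - [1,0.0035,-0.0038,0.009,-0.0044]

```text
time_s: 3.82
tool_pos: [0.5903, 0.015, 0.0622]
ee_rot: [-180.0, -0.0, 90.0]
contact_force: [0.4, 0.8, -0.0]
opening: 1.0
grasp_force: 0.0
```

```bash
python3 - <<'E'
from bench import ctrl
o=ctrl.observe();print(o["tool_pos"],o["ee_rot"],o["time_s"],o["contact_force"])
E
```

```text
[0.59025404 0.01504016 0.06218234] [-1.79981899e+02 -1.06405846e-03  9.00161508e+01] 3.8167 [ 0.42184604  0.84983018 -0.0036307 ]
```

Request:
jog_arm:
  rows:
    - [0,0,0,0,0]
    - [0,0,0,0,0]
    - [0,0,0,0,0]
    - [0,0,0,0,0]
    - [0,0,0,0,0]
    - [0,0,0,0,0]
  grip_force: 40

```text
time_s: 4.32
tool_pos: [0.5904, 0.0151, 0.0627]
ee_rot: [180.0, -0.0, 90.0]
contact_force: [-0.5, 0.5, 5.3]
opening: 0.68
grasp_force: 41.8
```

Request:
jog_arm:
  rows:
    - [0,0,0,-0.01,0]
    - [0,0,0,-0.035,0]
    - [0,0,0,-0.065,0]
    - [0,0,0,-0.09,0]
    - [0,-0.01,-0.002,-0.11,0]
    - [0,-0.035,-0.008,-0.11,0]
    - [0,-0.07,-0.016,-0.11,0]
    - [0,-0.11,-0.025,-0.11,0]
    - [0,-0.15,-0.034,-0.11,0]
    - [0,-0.19,-0.043,-0.11,0]

```text
time_s: 5.15
tool_pos: [0.5465, -0.1765, 0.1729]
ee_rot: [180.0, 0.0, 90.0]
contact_force: [0.6, -0.5, -2.0]
opening: 0.682
grasp_force: 44.3
```

Request:
jog_arm:
  rows:
    - [0,-0.04,-0.009,0,0]
    - [0,-0.08,-0.018,0,0]
    - [0,-0.12,-0.027,0,0]
    - [0,-0.16,-0.036,0,0]
    - [0,-0.2,-0.045,0,0]
    - [0,-0.235,-0.053,0,0]
    - [0,-0.255,-0.057,0,0]
    - [0,-0.261,-0.058,0.01,0]
    - [0,-0.261,-0.058,0.035,0]
    - [0,-0.261,-0.058,0.06,0]

```text
time_s: 5.98
tool_pos: [0.4895, -0.4365, 0.1121]
ee_rot: [179.9, 0.1, 90.0]
contact_force: [0.4, 0.1, -3.9]
opening: 0.677
grasp_force: 44.3
```

Request:
jog_arm:
  rows:
    - [0,0,0,0.02,0]
    - [0,0,0,0.035,0]
    - [0,0,0,0.045,0]
    - [0,0,0,0.0495,0]
    - [0,0,0,0.0495,0]
    - [0,0,0,0.0495,0]
    - [0,0,0,0.0495,0]

```text
time_s: 6.57
tool_pos: [0.4898, -0.4361, 0.0635]
ee_rot: [180.0, 0.0, 90.0]
contact_force: [-1.0, 0.2, -2.7]
opening: 0.678
grasp_force: 44.3
```

Request:
jog_arm:
  rows:
    - [0,0,0,0.001,0]
    - [0,0,0,0.002,0]
    - [0,0,0,0.002,0]
    - [0,0,0,0.002,0]

```text
time_s: 6.9
tool_pos: [0.4898, -0.4363, 0.0618]
ee_rot: [179.9, 0.1, 90.0]
contact_force: [-0.2, 1.8, 6.1]
opening: 0.682
grasp_force: 45.3
```

Request:
jog_arm:
  rows:
    - [0.8,0,0,0,0]
    - [1,0,0,0,0]
    - [1,0,0,0,0]
    - [1,0,0,0,0]
    - [1,0,0,-0.02,0]
    - [1,0,0,-0.05,0]
    - [1,0,0,-0.09,0]
    - [1,0.01,0.003,-0.11,0]
    - [1,0.045,0.012,-0.11,0]
    - [1,0.085,0.023,-0.11,0]

```text
time_s: 7.73
tool_pos: [0.5126, -0.3521, 0.1719]
ee_rot: [179.9, 0.1, 89.8]
contact_force: [0.5, 0.2, 0.0]
opening: 0.998
grasp_force: 0.0
```

Request:
jog_arm:
  rows:
    - [1,0.04,0.011,0,0]
    - [1,0.08,0.022,0,0]
    - [1,0.12,0.033,0,0]
    - [1,0.16,0.044,0,0]
    - [1,0.2,0.055,0,0]
    - [1,0.24,0.066,0,0]
    - [1,0.275,0.074,0,0]
    - [1,0.292,0.078,0.02,0]
    - [1,0.292,0.078,0.05,0]
    - [1,0.292,0.078,0.06,0]

```text
time_s: 8.57
tool_pos: [0.5892, -0.0574, 0.1078]
ee_rot: [-179.8, -0.0, 90.1]
contact_force: [0.0, -0.3, -1.5]
opening: 0.996
grasp_force: 0.0
```

```bash
python3 - <<'E'
from bench import ctrl
import cv2
o=ctrl.observe();print(o["tool_pos"],o["ee_rot"],o["time_s"],o["contact_force"])
a=ctrl.read_camera("scene")[:,:,::-1]; b=ctrl.read_camera("top")[:,:,::-1]
cv2.imwrite("pics/s3raw.png",a);cv2.imwrite("pics/t3raw.png",b)
cv2.imwrite("pics/s3.png",cv2.resize(a[90:270,200:420],None,fx=3.3,fy=3.3,interpolation=cv2.INTER_CUBIC))
E
```

```text
[ 0.58918896 -0.05743856  0.10778965] [-1.79818011e+02 -4.14357796e-02  9.01321444e+01] 8.5667 [ 0.03410798 -0.32048589 -1.46138127]
```

View pics/s3.png

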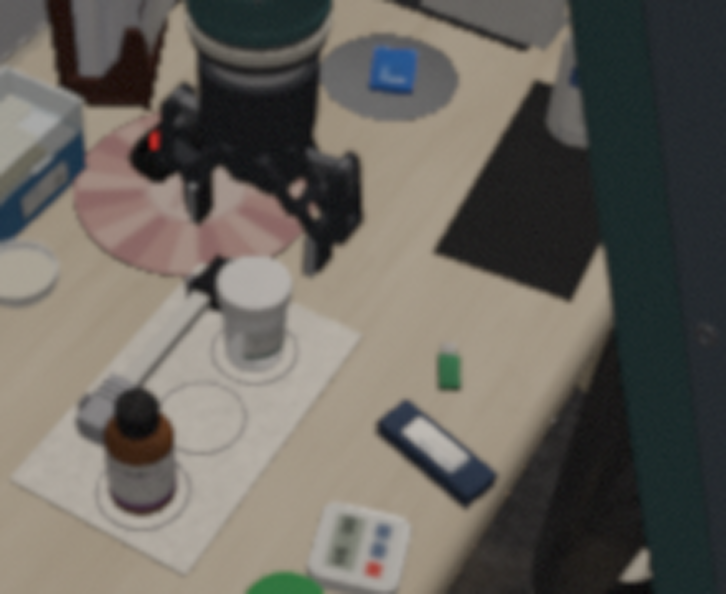

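The diluent bottle stands on the mat at the upper right, and the gripper is above the cup, whose lid is at crop (256,282). I'll go down and grip.

Request:
jog_arm:
  rows:
    - [1,0,0,0.02,0]
    - [1,0,0,0.045,0]
    - [1,0,0,0.06,0]
    - [1,0,0,0.06,0]
    - [1,0,0,0.06,0]
    - [1,0,0,0.06,0]

```text
time_s: 9.17
tool_pos: [0.5912, -0.0597, 0.0526]
ee_rot: [179.9, 0.0, 90.0]
contact_force: [-0.3, -0.3, 0.9]
opening: 1.003
grasp_force: 0.0
```

Request:
jog_arm:
  rows:
    - [0,0,0,0,0]
    - [0,0,0,0,0]
    - [0,0,0,0,0]
    - [0,0,0,0,0]
    - [0,0,0,0,0]
    - [0,0,0,0,0]
    - [0,0,0,0,0]
  grip_force: 30

```text
time_s: 9.75
tool_pos: [0.5909, -0.0591, 0.0518]
ee_rot: [179.9, 0.0, 90.0]
contact_force: [-0.8, -0.6, 7.6]
opening: 0.626
grasp_force: 29.9
```

Request:
jog_arm:
  rows:
    - [0,0,0,-0.01,0]
    - [0,0,0,-0.035,0]
    - [0,0,0,-0.07,0]
    - [0,-0.01,-0.004,-0.095,0]
    - [0,-0.035,-0.013,-0.1,0]
    - [0,-0.07,-0.026,-0.1,0]
    - [0,-0.105,-0.039,-0.1,0]
    - [0,-0.14,-0.052,-0.1,0]
    - [0,-0.175,-0.065,-0.1,0]
    - [0,-0.21,-0.078,-0.1,0]

```text
time_s: 10.58
tool_pos: [0.5115, -0.2705, 0.1517]
ee_rot: [180.0, 0.0, 90.0]
contact_force: [0.7, 0.2, -1.3]
opening: 0.627
grasp_force: 31.9
```

Request:
jog_arm:
  rows:
    - [0,-0.035,-0.013,0,0]
    - [0,-0.065,-0.023,0,0]
    - [0,-0.083,-0.03,0,0]
    - [0,-0.089,-0.032,0.01,0]
    - [0,-0.089,-0.032,0.04,0]
    - [0,-0.089,-0.032,0.07,0]
    - [0,-0.089,-0.032,0.09,0]
    - [0,-0.089,-0.032,0.097,0]
    - [0,-0.089,-0.032,0.097,0]
    - [0,-0.089,-0.032,0.097,0]

```text
time_s: 11.42
tool_pos: [0.4808, -0.3577, 0.0544]
ee_rot: [180.0, 0.0, 90.0]
contact_force: [0.1, 0.6, -0.2]
opening: 0.624
grasp_force: 31.9
```

Request:
jog_arm:
  rows:
    - [0,0,0,0.002,0]
    - [0,0,0,0.004,0]
    - [0,0,0,0.004,0]
    - [0,0,0,0.004,0]

```text
time_s: 11.75
tool_pos: [0.4811, -0.3585, 0.0509]
ee_rot: [179.9, 0.1, 90.0]
contact_force: [1.2, 0.5, 5.0]
opening: 0.625
grasp_force: 32.4
```

Request:
jog_arm:
  rows:
    - [0.8,0,0,0,0]
    - [1,0,0,0,0]
    - [1,0,0,0,0]
    - [1,0,0,0,0]
    - [1,0,0,-0.02,0]
    - [1,0,0,-0.05,0]
    - [1,0,0,-0.085,0]
    - [1,0.01,0.002,-0.11,0]
    - [1,0.048,0.012,-0.11,0]
    - [1,0.088,0.022,-0.11,0]

```text
time_s: 12.58
tool_pos: [0.503, -0.2707, 0.1612]
ee_rot: [179.9, 0.1, 89.8]
contact_force: [1.2, 0.6, -1.0]
opening: 1.001
grasp_force: 0.0
```

Request:
jog_arm:
  rows:
    - [1,0.04,0.0095,0,0]
    - [1,0.08,0.019,0,0]
    - [1,0.12,0.0285,0,0]
    - [1,0.16,0.038,0,0]
    - [1,0.2,0.0475,0,0]
    - [1,0.24,0.057,0,0]
    - [1,0.28,0.067,0,0]
    - [1,0.32,0.076,0,0]
    - [1,0.348,0.082,0,0]
    - [1,0.36,0.0844,0.015,0]

```text
time_s: 13.42
tool_pos: [0.5882, 0.0937, 0.1467]
ee_rot: [179.8, -0.0, 90.2]
contact_force: [-0.1, -0.5, -1.2]
opening: 1.0
grasp_force: 0.0
```

Request:
jog_arm:
  rows:
    - [1,0,0,0.02,0]
    - [1,0,0,0.05,0]
    - [1,0,0,0.08,0]
    - [1,0,0,0.098,0]
    - [1,0,0,0.103,0]
    - [1,0,0,0.103,0]
    - [1,0,0,0.103,0]
    - [1,0,0,0.103,0]

```text
time_s: 14.08
tool_pos: [0.5876, 0.09, 0.0432]
ee_rot: [179.9, -0.0, 90.0]
contact_force: [-0.4, 0.3, -0.4]
opening: 1.002
grasp_force: 0.0
```

Request:
jog_arm:
  rows:
    - [0,0,0,0,0]
    - [0,0,0,0,0]
    - [0,0,0,0,0]
    - [0,0,0,0,0]
    - [0,0,0,0,0]
    - [0,0,0,0,0]
    - [0,0,0,0,0]
  grip_force: 35

```text
time_s: 14.67
tool_pos: [0.5871, 0.09, 0.0426]
ee_rot: [179.9, 0.0, 90.0]
contact_force: [-0.8, -0.2, 7.4]
opening: 0.549
grasp_force: 35.1
```

Request:
jog_arm:
  rows:
    - [0,0,0,-0.01,0]
    - [0,0,0,-0.035,0]
    - [0,0,0,-0.07,0]
    - [0,-0.01,-0.003,-0.1,0]
    - [0,-0.035,-0.011,-0.1,0]
    - [0,-0.07,-0.022,-0.1,0]
    - [0,-0.105,-0.032,-0.1,0]
    - [0,-0.14,-0.043,-0.1,0]
    - [0,-0.175,-0.054,-0.1,0]
    - [0,-0.21,-0.065,-0.1,0]

```text
time_s: 15.5
tool_pos: [0.5209, -0.1214, 0.1426]
ee_rot: [180.0, 0.0, 90.0]
contact_force: [1.7, 0.2, -0.9]
opening: 0.548
grasp_force: 36.3
```

Request:
jog_arm:
  rows:
    - [0,-0.035,-0.011,0,0]
    - [0,-0.07,-0.022,0,0]
    - [0,-0.105,-0.032,0,0]
    - [0,-0.135,-0.041,0,0]
    - [0,-0.155,-0.047,0,0]
    - [0,-0.161,-0.0486,0.02,0]
    - [0,-0.161,-0.0486,0.055,0]
    - [0,-0.161,-0.0486,0.085,0]
    - [0,-0.161,-0.0486,0.097,0]
    - [0,-0.161,-0.0486,0.097,0]

```text
time_s: 16.33
tool_pos: [0.4722, -0.2804, 0.043]
ee_rot: [-179.9, -0.1, 90.0]
contact_force: [-0.4, 0.9, -1.0]
opening: 0.546
grasp_force: 36.6
```

Request:
jog_arm:
  rows:
    - [0,0,0,0.002,0]
    - [0,0,0,0.004,0]
    - [0,0,0,0.004,0]
    - [0,0,0,0.004,0]

```text
time_s: 16.67
tool_pos: [0.4734, -0.2812, 0.0414]
ee_rot: [180.0, 0.0, 90.0]
contact_force: [-0.0, -0.0, -1.0]
opening: 0.543
grasp_force: 36.6
```

Request:
jog_arm:
  rows:
    - [0,0,0,0.001,0]
    - [0,0,0,0.001,0]
    - [0,0,0,0.001,0]

```text
time_s: 16.92
tool_pos: [0.4735, -0.2815, 0.0411]
ee_rot: [179.9, 0.1, 90.0]
contact_force: [-3.9, 1.3, 14.3]
opening: 0.542
grasp_force: 37.9
```

Request:
jog_arm:
  rows:
    - [0.8,0,0,0,0]
    - [1,0,0,0,0]
    - [1,0,0,0,0]
    - [1,0,0,0,0]
    - [1,0,0,-0.02,0]
    - [1,0,0,-0.05,0]
    - [1,0,0,-0.085,0]
    - [1,0,0,-0.11,0]
    - [1,0,0,-0.11,0]

```text
time_s: 17.67
tool_pos: [0.4748, -0.2823, 0.1545]
ee_rot: [179.7, 0.2, 90.0]
contact_force: [0.1, -0.6, -0.1]
opening: 0.999
grasp_force: 0.0
```

```bash
python3 - <<'E'
from bench import ctrl
import cv2,numpy as np
o=ctrl.observe();print(o["tool_pos"],o["ee_rot"],o["time_s"])
a=ctrl.read_camera("scene")[:,:,::-1]; b=ctrl.read_camera("top")[:,:,::-1]
cv2.imwrite("pics/s4raw.png",a);cv2.imwrite("pics/t4raw.png",b)
f=lambda im,s:cv2.resize(im,None,fx=s,fy=s,interpolation=cv2.INTER_CUBIC)
A=f(b[160:275,130:345],3.7)   # 795x425
cv2.imwrite("pics/t4.png",A)
L=f(a[155:270,200:320],4.0); M=f(a[295:405,180:270],4.0)
w=np.zeros((460,480+360,3),np.uint8); w[:460,:480]=L; w[:440,480:840]=M
cv2.imwrite("pics/s4.png",w[:, :800])
E
```

```text
[ 0.47482788 -0.28226017  0.1545483 ] [179.70568634   0.24003739  90.02242791] 17.6667
```

View pics/t4.png

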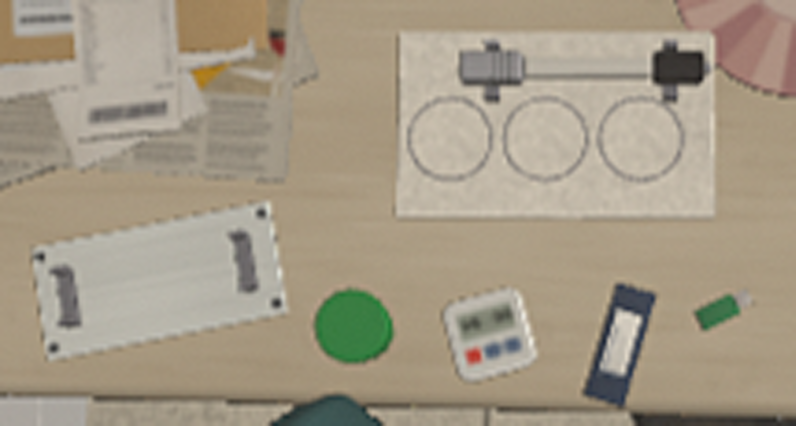

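View pics/s4.png

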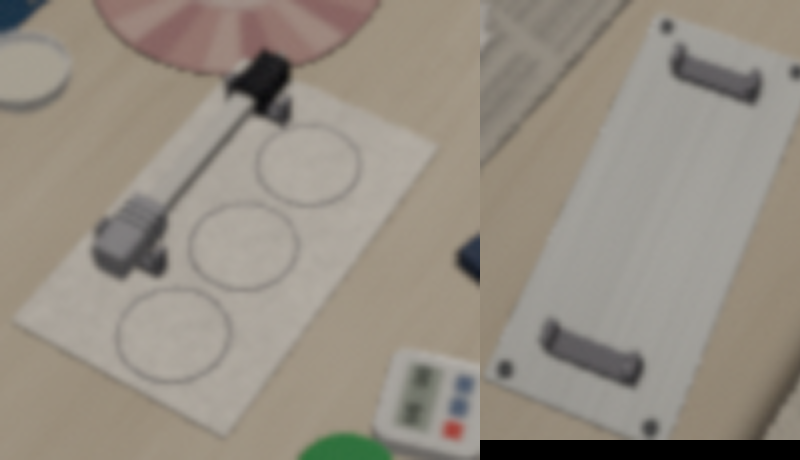

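View pics/t4raw.png

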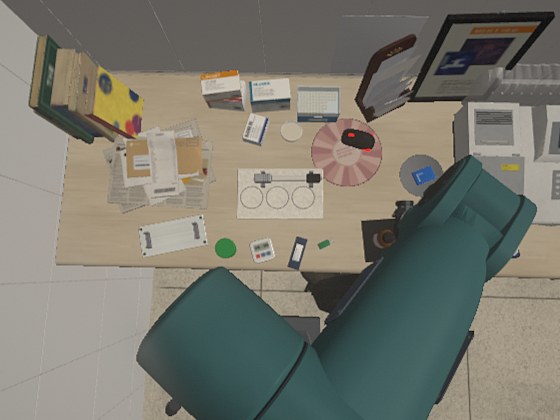

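Only the probe is left on the plate. The three rings are free at top crop (450,138), (545,138) and (641,138). The rest's four screws and two forks are clear in both views, and the amber bottle stands on the mat at (385,239). I'll measure by dark-blob centroids.

```bash
cat > q.py <<'E'
from h import *
np.set_printoptions(precision=4,suppress=True)
I={"top":cv2.imread("pics/t4raw.png"),"scene":cv2.imread("pics/s4raw.png")}
G={n:cv2.cvtColor(i,cv2.COLOR_BGR2GRAY).astype(float) for n,i in I.items()}
def dark(n,p,r):  # dark-weighted centroid in a window
    g=G[n]; x,y=map(round,p); w=g[y-r:y+r+1,x-r:x+r+1]; d=np.clip(np.median(w)-12-w,0,None)
    yy,xx=np.mgrid[y-r:y+r+1,x-r:x+r+1]; return np.array([(d*xx).sum(),(d*yy).sum()])/d.sum()
T=lambda x,y:(130+x/3.7-.4,160+y/3.7-.4); SR=lambda x,y:(180+(x-480)/4-.4,295+y/4-.4); SL=lambda x,y:(200+x/4-.4,155+y/4-.4)
def ang(v): return np.degrees(np.arctan2(-v[0],v[1]))
ts=[(40,257),(262,213),(277,303),(53,348)]; ss=[(504,370),(666,27),(796,72),(650,428)]  # screws
for n,f,pts in(("top",T,ts),("scene",SR,ss)):
    q=[dark(n,f(*p),2) for p in pts]; W=np.array([onz(n,p,.004) for p in q]); print(n,"screws",W[:,:2].tolist(),W.mean(0),"yaw",ang(W[0]-W[1]),ang(W[3]-W[2]))
tf=[dark("top",T(*p),6) for p in((67,297),(244,262))]; sf=[dark("scene",SR(*p),10) for p in((593,352),(718,77))]
for a,b in zip(tf,sf): print("fork",tri(b,a),onz("top",a,.014))
F=np.array([onz("top",a,.014) for a in tf]); print("fork mid",F.mean(0),ang(F[0]-F[1]))
# rings by ellipse fit
for n,f,pts,r in(("top",T,((450,138),(545,138),(641,138)),14),("scene",SL,((174,335),(244,246),(308,165)),18)):
    for p in pts:
        x,y=map(round,f(*p)); g=G[n][y-r:y+r+1,x-r:x+r+1]; k=(np.median(g)-cv2.GaussianBlur(g,(0,0),.5)); 
        yy,xx=np.mgrid[y-r:y+r+1,x-r:x+r+1]; m=(k>14)&(np.hypot(xx-x,yy-y)>7)&(np.hypot(xx-x,yy-y)<(13 if n=="top" else 17))
        W=np.array([onz(n,c,.004)[:2] for c in zip(xx[m],yy[m])]); w=k[m]
        A=np.c_[2*W,np.ones(len(W))]
        for _ in range(3):
            s=np.linalg.lstsq(A*w[:,None],(W**2).sum(1)*w,rcond=None)[0]; R=np.sqrt(s[2]+s[0]**2+s[1]**2); w=k[m]*(abs(np.hypot(*(W-s[:2]).T)-R)<.004)
        print(n,"ring",s[:2],R)
# probe, from top view: steel head / collar ends at z .036 and from scene
c=lambda x,y:onz("top",T(x,y),.036)
he,ce=c(459,67),c(707,67); print("probe ends",he,ce,(he+ce)/2,"head/coll centre",c(491,67),c(679,67),"yaw",ang(c(491,67)-c(679,67)))
E
python3 q.py
```

```text
top screws [[0.48687444395102936, 0.4089041074088477], [0.5257168481117045, 0.236925276077565], [0.45583244762170494, 0.22111485010678336], [0.416213715196581, 0.3926782817582954]] [0.4712 0.3149 0.004 ] yaw 12.727042015696135 13.003231876614928
scene screws [[0.48737663110812457, 0.4085426146451536], [0.526652528035011, 0.2364596103110401], [0.45614570270498755, 0.2207286404746157], [0.4173564588571914, 0.39249353045937807]] [0.4719 0.3146 0.004 ] yaw 12.856849849989343 12.72550574405563
fork (array([0.4558, 0.3834, 0.0073]), np.float64(0.0004664359698532139)) [0.4551 0.381  0.014 ]
fork (array([0.4877, 0.2468, 0.0073]), np.float64(0.0017556849101411772)) [0.4878 0.2456 0.014 ]
fork mid [0.4715 0.3133 0.014 ] 13.585904296290108
top ring [0.5889 0.091 ] 0.03243220613293373
top ring [0.5907 0.0159] 0.03250618897687207
top ring [ 0.5941 -0.06  ] 0.03328254915622446
scene ring [0.5959 0.0868] 0.038696739651747115
scene ring [0.591  0.0159] 0.03262217945018999
scene ring [ 0.6105 -0.067 ] 0.027900293435979003
probe ends [0.6394 0.0831 0.036 ] [ 0.6439 -0.1082  0.036 ] [ 0.6416 -0.0126  0.036 ] head/coll centre [0.6399 0.0583 0.036 ] [ 0.6434 -0.0866  0.036 ] yaw 1.351705517816163
```

Request:
jog_arm:
  rows:
    - [1,0.015,0.008,0,-0.0155]
    - [1,0.05,0.028,0,-0.0155]
    - [1,0.085,0.048,0,-0.0155]
    - [1,0.12,0.068,0,-0.0155]
    - [1,0.155,0.088,0,-0.0155]
    - [1,0.19,0.107,0,-0.0155]
    - [1,0.225,0.127,0,-0.0155]
    - [1,0.26,0.147,0,-0.0155]
    - [1,0.285,0.161,0,-0.0155]
    - [1,0.2973,0.1676,0.02,-0.0155]
  grip_force: 60

```text
time_s: 18.6
tool_pos: [0.643, 0.0196, 0.1308]
ee_rot: [179.8, -0.0, 91.6]
contact_force: [0.6, 0.4, -0.3]
opening: 1.0
grasp_force: 0.0
```

Request:
jog_arm:
  rows:
    - [1,0,0,0.03,0]
    - [1,0,0,0.06,0]
    - [1,0,0,0.08,0]
    - [1,0,0,0.085,0]
    - [1,0,0,0.085,0]
    - [1,0,0,0.085,0]

```text
time_s: 19.1
tool_pos: [0.6408, 0.0162, 0.0451]
ee_rot: [-180.0, 0.0, 91.4]
contact_force: [0.1, 0.3, 0.3]
opening: 0.995
grasp_force: 0.0
```

```bash
python3 - <<'E'
from bench import ctrl
import cv2,numpy as np
o=ctrl.observe();print(o["tool_pos"],o["ee_rot"],o["time_s"])
a=ctrl.read_camera("scene")[:,:,::-1]
cv2.imwrite("pics/s5.png",cv2.resize(a[130:270,190:330],None,fx=4,fy=4,interpolation=cv2.INTER_CUBIC))
E
```

```text
[0.64078996 0.01623757 0.04513747] [-1.79990810e+02  3.17763998e-05  9.14023167e+01] 19.1
```

View pics/s5.png

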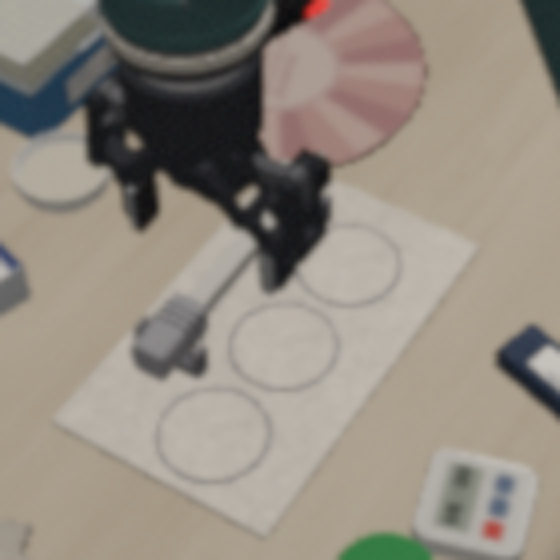

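The open fingers straddle the shaft (crop 220,270) clear of the head at (170,335). I'll go down and grip.

Request:
jog_arm:
  rows:
    - [1,0,0,0.015,0]
    - [1,0,0,0.028,0]
    - [1,0,0,0.035,0]
    - [1,0,0,0.035,0]
    - [1,0,0,0.035,0]

```text
time_s: 19.57
tool_pos: [0.6411, 0.0162, 0.0106]
ee_rot: [180.0, 0.0, 91.4]
contact_force: [0.5, 0.3, 0.0]
opening: 0.998
grasp_force: 0.0
```

Request:
jog_arm:
  rows:
    - [0.5,0,0,0,0]
    - [0.5,0,0,0,0]
    - [0.3,0,0,0,0]
    - [0.3,0,0,0,0]
    - [0,0,0,0,0]
    - [0,0,0,0,0]
    - [0,0,0,0,0]
    - [0,0,0,0,0]

```text
time_s: 20.23
tool_pos: [0.6409, 0.0163, 0.0101]
ee_rot: [180.0, 0.0, 91.4]
contact_force: [-0.7, 0.3, 6.0]
opening: 0.148
grasp_force: 59.3
```

Request:
jog_arm:
  rows:
    - [0,0,0,-0.005,0]
    - [0,0,0,-0.015,0]
    - [0,0,0,-0.03,0]
    - [0,0,0,-0.05,0]
    - [0,0,0,-0.07,0]
    - [0,0,0,-0.09,0]
    - [0,0,0,-0.11,0]
    - [0,0,0,-0.13,0]
    - [0,0,0,-0.14,0]
    - [0,0,0,-0.14,0]

```text
time_s: 21.07
tool_pos: [0.6417, 0.0162, 0.1524]
ee_rot: [179.8, 0.0, 91.4]
contact_force: [0.3, 0.7, -1.4]
opening: 0.152
grasp_force: 58.6
```

```bash
python3 - <<'E'
from bench import ctrl
import cv2,numpy as np
o=ctrl.observe();print(o["tool_pos"],o["ee_rot"],o["time_s"],o["torque"])
a=ctrl.read_camera("scene")[:,:,::-1];b=ctrl.read_camera("top")[:,:,::-1]
f=lambda im:cv2.resize(im,None,fx=3.3,fy=3.3,interpolation=cv2.INTER_CUBIC)
cv2.imwrite("pics/s6.png",np.hstack([f(a[100:240,190:310]),f(b[130:270,230:350])]))
E
```

```text
[0.64169327 0.01624085 0.15235051] [1.79790572e+02 2.58558685e-02 9.14088133e+01] 21.0667 [-0.02367626 -0.00898749 -0.04774322]
```

View pics/s6.png

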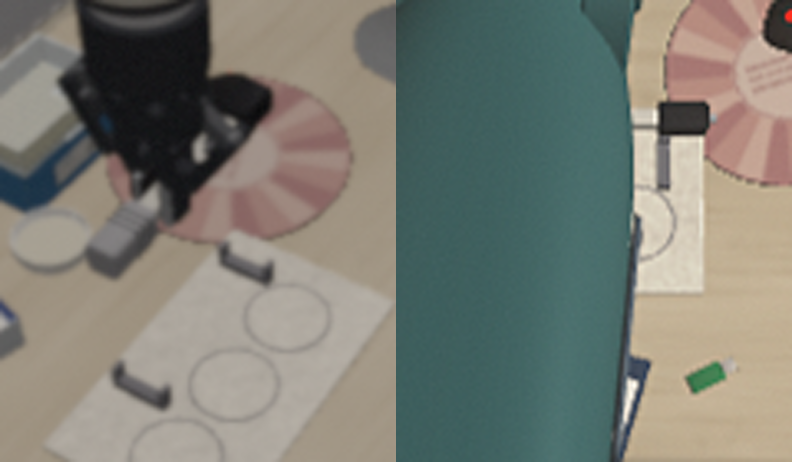

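```bash
python3 - <<'E'
from h import *
for z in(.154,.164,.174):
    p=proj("scene",(.6405,.0582,z)); q=proj("top",(.644,-.0868,z)); e=proj("top",(.6445,-.1068,z+.012))
    print(z,"head scene crop",(p-[190,100]+.5)*3.3,"collar top crop",(q-[230,130]+.5)*3.3+[396,0],"end",(e-[230,130]+.5)*3.3+[396,0])
E
```

```text
0.154 head scene crop [126.31932064 253.72613682] collar top crop [682.35656839 123.45691006] end [709.64410869 119.41031406]
0.164 head scene crop [124.87317468 242.96359358] collar top crop [683.33195686 120.13348052] end [710.89749933 116.00722439]
0.174 head scene crop [123.3992814  231.99454856] collar top crop [684.32633218 116.74535728] end [712.1755863  112.53708154]
```

The probe hangs level: the head is seen at about (124,238) and level predicts (125,243). I'll carry it to above the rest.

Request:
jog_arm:
  rows:
    - [0,0.01,-0.005,0,-0.02]
    - [0,0.035,-0.018,0,-0.05]
    - [0,0.07,-0.0355,0,-0.08]
    - [0,0.105,-0.0535,0,-0.11]
    - [0,0.14,-0.071,0,-0.127]
    - [0,0.175,-0.089,0,-0.127]
    - [0,0.21,-0.1065,0,-0.127]
    - [0,0.245,-0.1245,0,-0.127]
    - [0,0.275,-0.1395,0,-0.127]
    - [0,0.3,-0.152,0,-0.127]

```text
time_s: 22.0
tool_pos: [0.4787, 0.3145, 0.1487]
ee_rot: [-179.9, 0.0, 103.0]
contact_force: [0.8, -0.2, -1.5]
opening: 0.15
grasp_force: 58.6
```

```bash
python3 - <<'E'
from bench import ctrl
o=ctrl.observe();print(o["tool_pos"],o["ee_rot"],o["time_s"])
E
```

```text
[0.47870228 0.31451424 0.1486798 ] [-1.79884607e+02  3.49558994e-03  1.02988313e+02] 22.0
```

Request:
jog_arm:
  rows:
    - [0,0.02,-0.006,0,0]
    - [0,0.033,-0.0093,0,0]
    - [0,0.033,-0.0093,0.02,0]
    - [0,0.033,-0.0093,0.045,0]
    - [0,0.033,-0.0093,0.07,0]
    - [0,0.033,-0.0093,0.085,0]
    - [0,0.033,-0.0093,0.095,0]
    - [0,0.033,-0.0093,0.1,0]
    - [0,0.033,-0.0093,0.1,0]
    - [0,0.033,-0.0093,0.1,0]

```text
time_s: 22.83
tool_pos: [0.4652, 0.3426, 0.0502]
ee_rot: [180.0, -0.0, 102.8]
contact_force: [0.9, 0.2, -1.6]
opening: 0.154
grasp_force: 58.7
```

```bash
python3 - <<'E'
from h import *
import cv2,numpy as np
o=ctrl.observe();print(o["tool_pos"],o["ee_rot"],o["time_s"],o["torque"])
a=ctrl.read_camera("scene")[:,:,::-1];b=ctrl.read_camera("top")[:,:,::-1]
f=lambda im:cv2.resize(im,None,fx=3.3,fy=3.3,interpolation=cv2.INTER_CUBIC)
cv2.imwrite("pics/s7.png",np.hstack([f(a[285:405,170:290]),f(b[195:270,125:245]) if 0 else f(b[165:285,115:235])]))
u=np.array([-.2224,.975])
for n,x0,y0,ox in(("scene",170,285,0),("top",115,165,396)):
    for s in(.095,-.095): print(n,s,(proj(n,[*(np.array([.4716,.3148])+u*s),.012+.024+.04])-[x0,y0]+.5)*3.3+[ox,0])
E
```

```text
[0.46523154 0.34262669 0.05021545] [ 1.79978740e+02 -4.78433196e-03  1.02837032e+02] 22.8333 [ 0.01846876 -0.02866038  0.00647786]
scene 0.095 [ 86.96624122 340.93579937]
scene -0.095 [237.41488788  11.50391296]
top 0.095 [448.30414895 247.96433383]
top -0.095 [675.89803591 202.58252807]
```

View pics/s7.png

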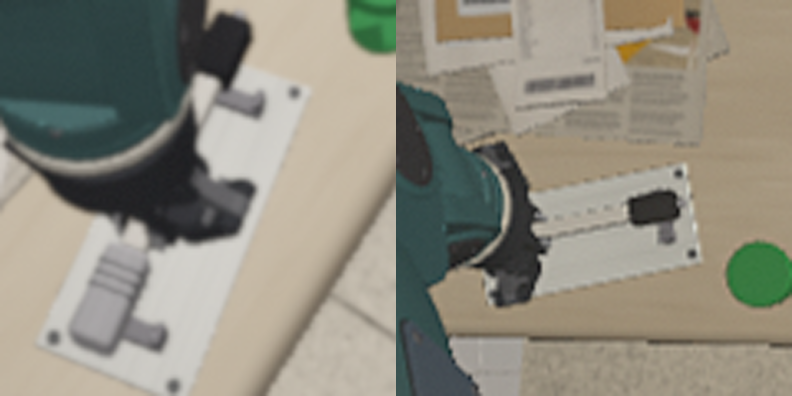

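The probe is above the rest. The collar in the top crop spans about (630–680, 210), and the head in the scene crop ends at about (90,335). I'll measure the collar offset along the rest more precisely.

```bash
python3 - <<'E'
from h import *
I=cv2.imread("pics/s7.png"); g=cv2.cvtColor(I,cv2.COLOR_BGR2GRAY)
m=(g<75).astype(np.uint8); m[:, :610]=0; m[:175]=0; m[232:]=0; m[:,700:]=0
n,l,s,c=cv2.connectedComponentsWithStats(m); i=1+s[1:,4].argmax(); 
ys,xs=np.nonzero(l==i); 
P=np.array([onz("top",((x-396)/3.3-.5+115,y/3.3-.5+165),.076)[:2] for x,y in zip(xs,ys)])-[.4716,.3148]
u=np.array([-.2224,.975]);v=np.array([.975,.2224])
print("collar along",np.percentile(P@u,[1,50,99]),"across",np.percentile(P@v,[1,50,99]))
# scene: head, light grey; print profile along axis at the outer top line
for t in(.06,.07,.08,.085,.09,.095,.1,.105,.11):
    p=(proj("scene",[*(np.array([.4716,.3148])+u*t),.076])-[170,285]+.5)*3.3; print(t,p.round(),g[int(p[1]),int(p[0])])
cv2.imwrite("pics/s8.png",cv2.resize(I[230:396,40:200],None,fx=3.5,fy=3.5,interpolation=cv2.INTER_CUBIC))
E
```

```text
collar along [-0.09543496 -0.07655567 -0.05693893] across [-0.01289835 -0.00085342  0.01113432]
0.06 [118. 272.] 164
0.07 [110. 291.] 151
0.08 [101. 311.] 167
0.085 [ 96. 321.] 167
0.09 [ 92. 331.] 166
0.095 [ 87. 341.] 116
0.1 [ 82. 351.] 187
0.105 [ 78. 361.] 178
0.11 [ 73. 372.] 186
```

View pics/s8.png

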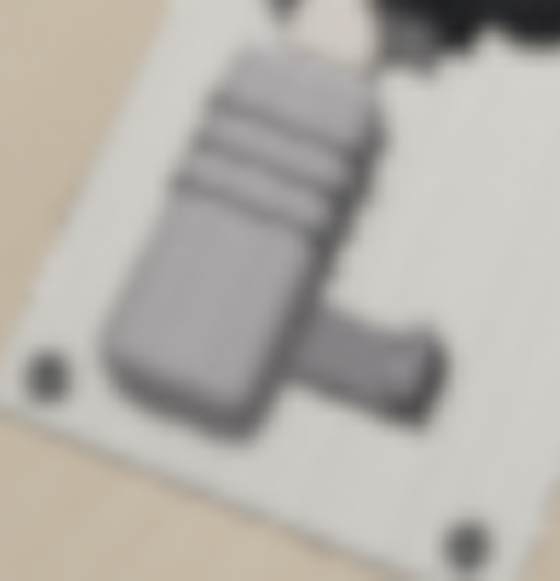

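The head (crop 230,300) is level and lined up with its fork. The probe sits about 1.5 mm short along the rest, so I'll correct that and lower it.

Request:
jog_arm:
  rows:
    - [0,0.0017,0.0008,0,0]
    - [0,0.0017,0.0008,0.01,0]
    - [0,0.0017,0.0008,0.02,0]
    - [0,0.0017,0.0008,0.03,0]
    - [0,0.0017,0.0008,0.036,0]
    - [0,0.0017,0.0008,0.039,0]
    - [0,0.0017,0.0008,0.039,0]
    - [0,0.0017,0.0008,0.039,0]

```text
time_s: 23.6
tool_pos: [0.4653, 0.3444, 0.0105]
ee_rot: [-180.0, 0.0, 102.8]
contact_force: [0.2, 0.5, -1.5]
opening: 0.147
grasp_force: 58.7
```

```bash
python3 - <<'E'
from bench import ctrl
o=ctrl.observe();print(o["tool_pos"],o["ee_rot"],o["time_s"],o["contact_force"],o["torque"])
E
```

```text
[0.4652641  0.34436943 0.01047377] [-1.79980948e+02  6.96508577e-03  1.02840319e+02] 23.6 [ 0.21281215  0.46093444 -1.51426015] [ 0.0289186  -0.01153367 -0.02018665]
```

Still hanging at -1.5 N. I'll lower it 1 mm more.

Request:
jog_arm:
  rows:
    - [0,0,0,0.001,0]
    - [0,0,0,0.001,0]
    - [0,0,0,0.001,0]

```text
time_s: 23.85
tool_pos: [0.4654, 0.3445, 0.0101]
ee_rot: [180.0, -0.0, 102.8]
contact_force: [-2.3, -2.4, 8.4]
opening: 0.15
grasp_force: 59.9
```

Request:
jog_arm:
  rows:
    - [0.25,0,0,0,0]
    - [0.4,0,0,0,0]
    - [0.6,0,0,0,0]
    - [1,0,0,0,0]
    - [1,0,0,0,0]
    - [1,0,0,0,0]
    - [1,0,0,-0.02,0]
    - [1,0,0,-0.05,0]
    - [1,0,0,-0.09,0]
    - [1,0,0,-0.13,0]

```text
time_s: 24.68
tool_pos: [0.4647, 0.3441, 0.1409]
ee_rot: [-179.9, 0.0, 102.8]
contact_force: [1.4, 0.3, 0.4]
opening: 1.0
grasp_force: 0.0
```

Request:
jog_arm:
  rows:
    - [1,-0.02,-0.004,-0.02,0.05]
    - [1,-0.058,-0.012,-0.02,0.1]
    - [1,-0.097,-0.021,-0.02,0.1424]
    - [1,-0.136,-0.029,-0.02,0.1424]
    - [1,-0.175,-0.0375,-0.02,0.1424]
    - [1,-0.214,-0.046,-0.02,0.1424]
    - [1,-0.253,-0.054,-0.02,0.1424]
    - [1,-0.292,-0.0625,-0.02,0.1424]
    - [1,-0.331,-0.071,-0.02,0.1424]
    - [1,-0.37,-0.079,-0.02,0.1424]

```text
time_s: 25.52
tool_pos: [0.4701, -0.0357, 0.16]
ee_rot: [180.0, 0.0, 90.0]
contact_force: [1.1, -0.7, 0.8]
opening: 1.002
grasp_force: 0.0
```

```bash
python3 - <<'E'
from bench import ctrl
import cv2,numpy as np
o=ctrl.observe();print(o["tool_pos"],o["ee_rot"],o["time_s"])
a=ctrl.read_camera("scene")[:,:,::-1];b=ctrl.read_camera("top")[:,:,::-1]
f=lambda im,s:cv2.resize(im,None,fx=s,fy=s,interpolation=cv2.INTER_CUBIC)
cv2.imwrite("pics/s9.png",np.hstack([f(a[290:405,175:275],4),f(b[200:315,130:230],4)]));cv2.imwrite("pics/t9raw.png",b)
E
```

```text
[ 0.47011733 -0.03572467  0.159969  ] [1.79975466e+02 4.28649277e-03 9.00300212e+01] 25.5167
```

View pics/s9.png

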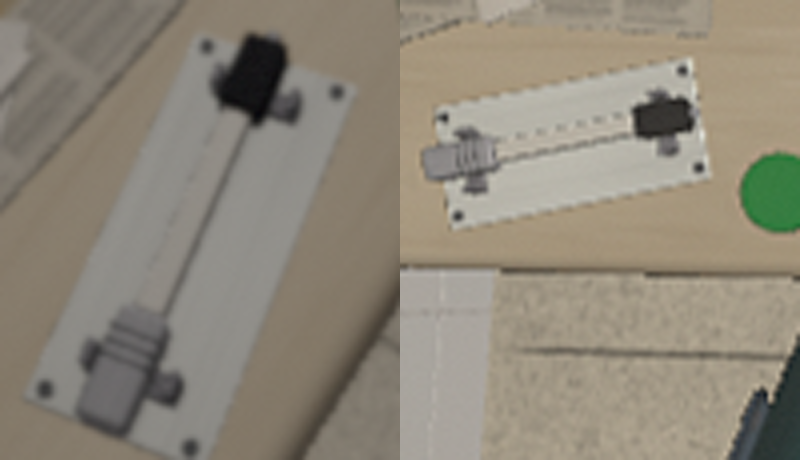

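The probe lies in both forks, with the head at top crop (458,158) and the collar at (662,118). I'll check the centring numerically.

```bash
python3 - <<'E'
from h import *
u=np.array([-.2224,.975]);v=np.array([.975,.2224]);c=np.array([.4716,.3148])
g=cv2.cvtColor(cv2.imread("pics/s9.png"),cv2.COLOR_BGR2GRAY)
m=(g<75).astype(np.uint8); m[:,:620]=0; m[:95]=0; m[139:]=0; m[:,700:]=0
ys,xs=np.nonzero(m); P=np.array([onz("top",((x+.5-400)/4-.5+130,(y+.5)/4-.5+200),.036)[:2] for x,y in zip(xs,ys)])-c
print("collar along",np.percentile(P@u,[2,50,98]),"across",np.percentile(P@v,[2,50,98]))
for x,y in((423,164),(497,152),(691,115)): d=onz("top",((x+.5-400)/4-.5+130,(y+.5)/4-.5+200),.036)[:2]-c; print(d@u,d@v)
g=cv2.cvtColor(cv2.imread("pics/s9.png"),cv2.COLOR_BGR2GRAY)
m=(g<60).astype(np.uint8); m[:,300:]=0; m[140:]=0; m[:, :222]=0; m[:45]=0
for t in np.arange(.085,.106,.0025):
    p=(proj("scene",[*(c+u*t),.036])-[175,290]+.5)*4; q=(proj("scene",[*(c-u*t),.036])-[175,290]+.5)*4; print(round(t,4),p.round(),g[int(p[1]),int(p[0])],q.round(),g[int(q[1]),int(q[0])])
E
```

```text
collar along [-0.09321688 -0.07490125 -0.05626135] across [-0.01214253 -0.00046532  0.01236938]
0.09604052827541014 0.0005589382251420728
0.04358196574497068 -0.0013606251705202434
-0.09473213066629448 -0.002543171590477003
0.085 [110. 394.] 107 [265.  48.] 21
0.0875 [108. 400.] 108 [267.  44.] 28
0.09 [105. 406.] 109 [269.  39.] 62
0.0925 [102. 412.] 105 [271.  35.] 98
0.095 [100. 418.] 89 [273.  31.] 122
0.0975 [ 97. 424.] 66 [275.  26.] 129
0.1 [ 95. 430.] 93 [277.  22.] 132
0.1025 [ 92. 436.] 125 [279.  18.] 131
0.105 [ 89. 442.] 126 [281.  13.] 131
```

The probe is centred within about 1 mm. Now I'll return the amber bottle.

Request:
jog_arm:
  rows:
    - [1,-0.02,0,0,0]
    - [1,-0.06,0.001,0,0]
    - [1,-0.1,0.002,0,0]
    - [1,-0.14,0.003,0,0]
    - [1,-0.18,0.003,0,0]
    - [1,-0.215,0.003,0,0]
    - [1,-0.24,0.003,0,0]
    - [1,-0.2465,0.003,0.005,0]
    - [1,-0.2465,0.003,0.03,0]
    - [1,-0.2465,0.003,0.04,0]
  grip_force: 35

```text
time_s: 26.45
tool_pos: [0.4732, -0.2799, 0.1176]
ee_rot: [-179.9, -0.1, 90.0]
contact_force: [-0.6, 0.8, -0.7]
opening: 0.999
grasp_force: 0.0
```

Request:
jog_arm:
  rows:
    - [1,0,0,0,0]
    - [1,0,0,0,0]
    - [1,0,0,0.025,0]
    - [1,0,0,0.055,0]
    - [1,0,0,0.07,0]
    - [1,0,0,0.07,0]
    - [1,0,0,0.07,0]

```text
time_s: 27.03
tool_pos: [0.474, -0.2801, 0.0505]
ee_rot: [-180.0, -0.0, 90.1]
contact_force: [0.9, -0.6, 0.6]
opening: 1.0
grasp_force: 0.0
```

```bash
python3 - <<'E'
from bench import ctrl
o=ctrl.observe();print(o["tool_pos"],o["ee_rot"],o["time_s"],o["contact_force"],o["torque"])
E
```

```text
[ 0.47395213 -0.28005786  0.05054912] [-1.79999927e+02 -2.31364092e-03  9.00540102e+01] 27.0333 [ 0.88007609 -0.58080696  0.59145176] [-0.00627269 -0.0137388  -0.03860286]
```

Request:
jog_arm:
  rows:
    - [1,-0.0013,-0.0004,0.009,0]
    - [1,-0.0013,-0.0004,0.009,0]
    - [1,-0.0013,-0.0004,0.009,0]
    - [0,-0.0013,-0.0004,0.009,0]
    - [0,-0.0013,-0.0004,0.009,0]
    - [0,-0.0013,-0.0004,0.009,0]
    - [0,-0.0013,-0.0004,0.009,0]
    - [0,-0.0013,-0.0004,0.009,0]
    - [0,-0.0013,-0.0004,0.009,0]
    - [0,-0.0013,-0.0004,0.009,0]

```text
time_s: 27.87
tool_pos: [0.4736, -0.2818, 0.0413]
ee_rot: [180.0, 0.0, 90.0]
contact_force: [-1.4, 1.3, 6.9]
opening: 0.545
grasp_force: 35.6
```

```bash
python3 - <<'E'
from bench import ctrl
o=ctrl.observe();print(o["tool_pos"],o["ee_rot"],o["time_s"],o["contact_force"],o["opening"])
E
```

```text
[ 0.47356897 -0.28182474  0.04134059] [1.79956193e+02 3.05508207e-02 9.00263672e+01] 27.8667 [-1.36470177  1.34964592  6.86063041] 0.545247046595692
```

Request:
jog_arm:
  rows:
    - [0,0,0,-0.01,0]
    - [0,0,0,-0.035,0]
    - [0,0,0,-0.07,0]
    - [0,0.01,0.003,-0.1,0]
    - [0,0.035,0.011,-0.1,0]
    - [0,0.07,0.021,-0.1,0]
    - [0,0.105,0.032,-0.1,0]
    - [0,0.14,0.043,-0.1,0]
    - [0,0.175,0.053,-0.1,0]
    - [0,0.21,0.064,-0.1,0]

```text
time_s: 28.7
tool_pos: [0.5372, -0.0699, 0.1416]
ee_rot: [180.0, 0.0, 90.0]
contact_force: [1.4, -0.6, -0.3]
opening: 0.545
grasp_force: 36.4
```

Request:
jog_arm:
  rows:
    - [0,0.035,0.011,0,0]
    - [0,0.07,0.022,0,0]
    - [0,0.105,0.032,0,0]
    - [0,0.135,0.042,0,0]
    - [0,0.155,0.048,0,0]
    - [0,0.1617,0.05,0.02,0]
    - [0,0.1617,0.05,0.055,0]
    - [0,0.1617,0.05,0.085,0]
    - [0,0.1617,0.05,0.096,0]
    - [0,0.1617,0.05,0.096,0]

```text
time_s: 29.53
tool_pos: [0.5859, 0.0902, 0.0431]
ee_rot: [-179.8, 0.0, 90.0]
contact_force: [-0.5, -0.6, -0.3]
opening: 0.544
grasp_force: 37.3
```

Request:
jog_arm:
  rows:
    - [0,0,0,0.001,0]
    - [0,0,0,0.002,0]
    - [0,0,0,0.002,0]
    - [0,0,0,0.002,0]
    - [0,0,0,0.002,0]

```text
time_s: 29.95
tool_pos: [0.5873, 0.0901, 0.0432]
ee_rot: [180.0, -0.0, 90.0]
contact_force: [0.6, -0.3, -0.1]
opening: 0.546
grasp_force: 37.3
```

```bash
python3 - <<'E'
from bench import ctrl
o=ctrl.observe();print(o["tool_pos"],o["ee_rot"],o["time_s"],o["contact_force"],o["opening"])
E
```

```text
[0.58734925 0.09008722 0.04323823] [ 1.79961903e+02 -2.12517561e-03  9.00218939e+01] 29.95 [ 0.59266423 -0.26695511 -0.14856456] 0.5455125563653613
```

Request:
jog_arm:
  rows:
    - [0,0,0,0.001,0]
    - [0,0,0,0.001,0]
    - [0,0,0,0.001,0]

```text
time_s: 30.2
tool_pos: [0.5871, 0.0901, 0.0418]
ee_rot: [-180.0, -0.0, 90.0]
contact_force: [-0.9, 0.7, -1.7]
opening: 0.542
grasp_force: 37.3
```

Request:
jog_arm:
  rows:
    - [0,0,0,0.001,0]
    - [0,0,0,0.001,0]
    - [0,0,0,0.001,0]

```text
time_s: 30.45
tool_pos: [0.5872, 0.0901, 0.0414]
ee_rot: [180.0, 0.0, 90.0]
contact_force: [-3.1, -0.0, 8.8]
opening: 0.544
grasp_force: 38.1
```

Request:
jog_arm:
  rows:
    - [0.8,0,0,0,0]
    - [1,0,0,0,0]
    - [1,0,0,0,0]
    - [1,0,0,0,0]
    - [1,0,0,-0.02,0]
    - [1,0,0,-0.05,0]
    - [1,0,0,-0.09,0]
    - [1,-0.01,-0.002,-0.115,0]
    - [1,-0.048,-0.011,-0.115,0]
    - [1,-0.088,-0.021,-0.115,0]

```text
time_s: 31.28
tool_pos: [0.567, 0.0021, 0.1573]
ee_rot: [179.8, 0.0, 90.2]
contact_force: [1.0, -0.9, 0.2]
opening: 0.995
grasp_force: 0.0
```

Request:
jog_arm:
  rows:
    - [1,-0.04,-0.0095,0,0]
    - [1,-0.08,-0.019,0,0]
    - [1,-0.12,-0.0285,0,0]
    - [1,-0.16,-0.038,0,0]
    - [1,-0.2,-0.0475,0,0]
    - [1,-0.24,-0.057,0,0]
    - [1,-0.28,-0.067,0,0]
    - [1,-0.32,-0.076,0,0]
    - [1,-0.35,-0.083,0,0]
    - [1,-0.3606,-0.0851,0.01,0]
  grip_force: 30

```text
time_s: 32.12
tool_pos: [0.4806, -0.3631, 0.1467]
ee_rot: [179.9, 0.1, 89.8]
contact_force: [0.4, 0.8, -0.2]
opening: 1.002
grasp_force: 0.0
```

Request:
jog_arm:
  rows:
    - [1,0,0,0.01,0]
    - [1,0,0,0.03,0]
    - [1,0,0,0.06,0]
    - [1,0,0,0.085,0]
    - [1,0,0,0.09,0]
    - [1,0,0,0.09,0]
    - [1,0,0,0.09,0]

```text
time_s: 32.7
tool_pos: [0.4817, -0.358, 0.0566]
ee_rot: [180.0, 0.0, 90.1]
contact_force: [-0.1, -0.5, 0.6]
opening: 0.999
grasp_force: 0.0
```

```bash
python3 - <<'E'
from bench import ctrl
o=ctrl.observe();print(o["tool_pos"],o["ee_rot"],o["time_s"],o["contact_force"],o["opening"])
E
```

```text
[ 0.48166462 -0.35797756  0.05655675] [1.79987121e+02 4.63355446e-03 9.00696653e+01] 32.7 [-0.05073105 -0.45942206  0.6132345 ] 0.9985539257391526
```

Request:
jog_arm:
  rows:
    - [1,0,0,0.005,0]
    - [1,0,0,0.005,0]
    - [1,0,0,0.005,0]
    - [0,0,0,0.005,0]
    - [0,0,0,0.005,0]
    - [0,0,0,0.005,0]
    - [0,0,0,0.005,0]
    - [0,0,0,0.005,0]
    - [0,0,0,0.005,0]
    - [0,0,0,0.005,0]

```text
time_s: 33.53
tool_pos: [0.4813, -0.3588, 0.0512]
ee_rot: [180.0, 0.0, 90.0]
contact_force: [-1.5, 0.7, 5.0]
opening: 0.621
grasp_force: 30.7
```

```bash
python3 - <<'E'
from bench import ctrl
o=ctrl.observe();print(o["tool_pos"],o["ee_rot"],o["time_s"],o["contact_force"],o["opening"])
E
```

```text
[ 0.48132435 -0.35879275  0.05122821] [1.79977501e+02 3.29400961e-02 9.00200979e+01] 33.5333 [-1.50619124  0.69909138  4.95454267] 0.6214020063485539
```

Request:
jog_arm:
  rows:
    - [0,0,0,-0.01,0]
    - [0,0,0,-0.035,0]
    - [0,0,0,-0.07,0]
    - [0,0.01,0.004,-0.095,0]
    - [0,0.035,0.013,-0.1,0]
    - [0,0.07,0.026,-0.1,0]
    - [0,0.105,0.039,-0.1,0]
    - [0,0.14,0.052,-0.1,0]
    - [0,0.175,0.065,-0.1,0]
    - [0,0.21,0.078,-0.1,0]

```text
time_s: 34.37
tool_pos: [0.5594, -0.1468, 0.1516]
ee_rot: [180.0, 0.0, 90.0]
contact_force: [0.5, -0.0, -1.1]
opening: 0.627
grasp_force: 31.9
```

Request:
jog_arm:
  rows:
    - [0,0.035,0.013,0,0]
    - [0,0.065,0.023,0,0]
    - [0,0.083,0.03,0,0]
    - [0,0.0894,0.0322,0.01,0]
    - [0,0.0894,0.0322,0.04,0]
    - [0,0.0894,0.0322,0.07,0]
    - [0,0.0894,0.0322,0.09,0]
    - [0,0.0894,0.0322,0.097,0]
    - [0,0.0894,0.0322,0.097,0]
    - [0,0.0894,0.0322,0.097,0]

```text
time_s: 35.2
tool_pos: [0.5911, -0.0597, 0.054]
ee_rot: [-180.0, 0.0, 90.0]
contact_force: [-0.7, 0.4, -1.4]
opening: 0.624
grasp_force: 32.5
```

Request:
jog_arm:
  rows:
    - [0,0,0,0.001,0]
    - [0,0,0,0.002,0]
    - [0,0,0,0.002,0]
    - [0,0,0,0.002,0]

```text
time_s: 35.53
tool_pos: [0.5914, -0.0592, 0.052]
ee_rot: [180.0, 0.0, 90.0]
contact_force: [-0.3, 1.0, -0.6]
opening: 0.629
grasp_force: 32.5
```

```bash
python3 - <<'E'
from bench import ctrl
o=ctrl.observe();print(o["tool_pos"],o["ee_rot"],o["time_s"],o["contact_force"],o["opening"])
E
```

```text
[ 0.59135031 -0.05924174  0.05201292] [1.79983658e+02 4.91124130e-03 9.00168558e+01] 35.5333 [-0.29031965  0.95346282 -0.63088212] 0.6289118852908703
```

Request:
jog_arm:
  rows:
    - [0,0,0,0.001,0]
    - [0,0,0,0.001,0]
    - [0,0,0,0.001,0]

```text
time_s: 35.78
tool_pos: [0.5915, -0.059, 0.0513]
ee_rot: [180.0, 0.0, 90.0]
contact_force: [-1.6, 1.0, 6.8]
opening: 0.625
grasp_force: 32.9
```

Request:
jog_arm:
  rows:
    - [0.8,0,0,0,0]
    - [1,0,0,0,0]
    - [1,0,0,0,0]
    - [1,0,0,0,0]
    - [1,0,0,-0.02,0]
    - [1,0,0,-0.05,0]
    - [1,0,0,-0.09,0]
    - [1,-0.01,-0.003,-0.12,0]
    - [1,-0.045,-0.012,-0.12,0]
    - [1,-0.085,-0.023,-0.12,0]

```text
time_s: 36.62
tool_pos: [0.5693, -0.144, 0.1728]
ee_rot: [179.8, 0.1, 90.2]
contact_force: [0.7, -0.9, -0.4]
opening: 1.001
grasp_force: 0.0
```

Request:
jog_arm:
  rows:
    - [1,-0.04,-0.011,0,0]
    - [1,-0.08,-0.022,0,0]
    - [1,-0.12,-0.033,0,0]
    - [1,-0.16,-0.043,0,0]
    - [1,-0.2,-0.054,0,0]
    - [1,-0.24,-0.065,0,0]
    - [1,-0.275,-0.074,0,0]
    - [1,-0.2923,-0.0787,0,0]
    - [1,-0.2923,-0.0787,0,0]
    - [1,-0.2923,-0.0787,0.01,0]
  grip_force: 40

```text
time_s: 37.45
tool_pos: [0.4899, -0.4375, 0.1616]
ee_rot: [179.9, 0.1, 89.9]
contact_force: [0.8, -0.8, 0.6]
opening: 1.0
grasp_force: 0.0
```

Request:
jog_arm:
  rows:
    - [1,0,0,0.02,0]
    - [1,0,0,0.05,0]
    - [1,0,0,0.08,0]
    - [1,0,0,0.092,0]
    - [1,0,0,0.092,0]
    - [1,0,0,0.092,0]
    - [1,0,0,0.092,0]

```text
time_s: 38.03
tool_pos: [0.4905, -0.4361, 0.0699]
ee_rot: [179.9, 0.1, 90.1]
contact_force: [-0.2, -0.3, -0.4]
opening: 1.0
grasp_force: 0.0
```

```bash
python3 - <<'E'
from bench import ctrl
o=ctrl.observe();print(o["tool_pos"],o["ee_rot"],o["time_s"],o["contact_force"],o["opening"])
E
```

```text
[ 0.49051514 -0.43605349  0.06990149] [1.79942788e+02 5.76699487e-02 9.00823470e+01] 38.0333 [-0.20088724 -0.32244516 -0.39724436] 0.9995571846607672
```

Request:
jog_arm:
  rows:
    - [1,0,-0.0003,0.0075,0]
    - [1,0,-0.0003,0.0075,0]
    - [1,0,-0.0003,0.0075,0]
    - [0,0,-0.0003,0.0075,0]
    - [0,0,-0.0003,0.0075,0]
    - [0,0,-0.0003,0.0075,0]
    - [0,0,-0.0003,0.0075,0]
    - [0,0,-0.0003,0.0075,0]
    - [0,0,-0.0003,0.0075,0]
    - [0,0,-0.0003,0.0075,0]

```text
time_s: 38.87
tool_pos: [0.4896, -0.4366, 0.0619]
ee_rot: [180.0, 0.0, 90.0]
contact_force: [-1.0, 0.9, 5.4]
opening: 0.679
grasp_force: 42.2
```

```bash
python3 - <<'E'
from bench import ctrl
o=ctrl.observe();print(o["tool_pos"],o["ee_rot"],o["time_s"],o["contact_force"],o["opening"])
E
```

```text
[ 0.48955578 -0.43662618  0.0619196 ] [1.79971204e+02 3.41244331e-02 9.00195781e+01] 38.8667 [-1.00212677  0.86226794  5.43477406] 0.6792849026670936
```

Request:
jog_arm:
  rows:
    - [0,0,0,-0.01,0]
    - [0,0,0,-0.035,0]
    - [0,0,0,-0.065,0]
    - [0,0,0,-0.09,0]
    - [0,0.01,0.002,-0.11,0]
    - [0,0.035,0.008,-0.11,0]
    - [0,0.07,0.016,-0.11,0]
    - [0,0.11,0.025,-0.11,0]
    - [0,0.15,0.034,-0.11,0]
    - [0,0.19,0.043,-0.11,0]

```text
time_s: 39.7
tool_pos: [0.5322, -0.2447, 0.1719]
ee_rot: [180.0, 0.0, 90.0]
contact_force: [1.0, -1.1, -1.9]
opening: 0.675
grasp_force: 44.1
```

Request:
jog_arm:
  rows:
    - [0,0.04,0.009,0,0]
    - [0,0.08,0.018,0,0]
    - [0,0.12,0.027,0,0]
    - [0,0.16,0.036,0,0]
    - [0,0.2,0.045,0,0]
    - [0,0.235,0.053,0,0]
    - [0,0.255,0.0565,0,0]
    - [0,0.2617,0.058,0.005,0]
    - [0,0.2617,0.058,0.02,0]
    - [0,0.2617,0.058,0.04,0]

```text
time_s: 40.53
tool_pos: [0.591, 0.0154, 0.1321]
ee_rot: [179.9, 0.0, 90.1]
contact_force: [0.7, 0.4, -4.0]
opening: 0.676
grasp_force: 44.2
```

Request:
jog_arm:
  rows:
    - [0,0,0,0.01,0]
    - [0,0,0,0.03,0]
    - [0,0,0,0.05,0]
    - [0,0,0,0.062,0]
    - [0,0,0,0.067,0]
    - [0,0,0,0.067,0]
    - [0,0,0,0.067,0]
    - [0,0,0,0.068,0]
    - [0,0,0,0.068,0]

```text
time_s: 41.28
tool_pos: [0.5905, 0.0151, 0.0637]
ee_rot: [180.0, 0.0, 90.0]
contact_force: [0.6, -0.0, -3.1]
opening: 0.683
grasp_force: 44.1
```

```bash
python3 - <<'E'
from bench import ctrl
o=ctrl.observe();print(o["tool_pos"],o["ee_rot"],o["time_s"],o["contact_force"],o["opening"])
E
```

```text
[0.59052204 0.01506035 0.06373848] [1.79961212e+02 5.93042020e-03 9.00094168e+01] 41.2833 [ 0.64012865 -0.02258108 -3.09744097] 0.6827466291183039
```

Request:
jog_arm:
  rows:
    - [0,0,0,0.001,0]
    - [0,0,0,0.0015,0]
    - [0,0,0,0.0015,0]
    - [0,0,0,0.0015,0]

```text
time_s: 41.62
tool_pos: [0.5906, 0.0153, 0.0629]
ee_rot: [179.9, 0.0, 90.0]
contact_force: [-2.9, 0.8, 9.4]
opening: 0.681
grasp_force: 45.4
```

Contact. I'll release, rise and back away toward the mat side.

Request:
jog_arm:
  rows:
    - [0.8,0,0,0,0]
    - [1,0,0,0,0]
    - [1,0,0,0,0]
    - [1,0,0,0,0]
    - [1,0,0,-0.02,0]
    - [1,0,0,-0.05,0]
    - [1,0,0,-0.09,0]
    - [1,0,0,-0.13,0]
    - [1,-0.03,-0.01,-0.15,0]
    - [1,-0.07,-0.03,-0.15,0]

```text
time_s: 42.45
tool_pos: [0.5641, -0.0516, 0.2161]
ee_rot: [179.6, 0.1, 90.2]
contact_force: [1.7, 0.3, -0.6]
opening: 0.998
grasp_force: 0.0
```

Request:
jog_arm:
  rows:
    - [1,-0.04,-0.01,0,0]
    - [1,-0.08,-0.02,0,0]
    - [1,-0.12,-0.03,0,0]
    - [1,-0.16,-0.04,0,0]
    - [1,-0.2,-0.05,0,0]
    - [1,-0.24,-0.06,0,0]
    - [1,-0.28,-0.07,0,0]
    - [1,-0.3,-0.075,0,0]
    - [1,-0.3,-0.075,0,0]
    - [1,-0.3,-0.075,0,0]

```text
time_s: 43.28
tool_pos: [0.4863, -0.3529, 0.2114]
ee_rot: [-180.0, -0.0, 89.9]
contact_force: [-0.7, 0.5, -0.6]
opening: 0.996
grasp_force: 0.0
```

```bash
python3 - <<'E'
from bench import ctrl
import cv2,numpy as np
a=ctrl.read_camera("scene")[:,:,::-1];b=ctrl.read_camera("top")[:,:,::-1]
f=lambda im,s:cv2.resize(im,None,fx=s,fy=s,interpolation=cv2.INTER_CUBIC)
t0=cv2.imread("pics/top0.png")
o=np.vstack([np.hstack([f(b[165:220,230:330],3.9),f(t0[165:220,230:330],3.9)]),f(b[200:270,130:330],3.9)])
cv2.imwrite("pics/end.png",o)
# cap-top shift since the start
from h import *
for n,x,y in(("amber",249,192),("dil",277,189),("cup",304,193)):
    r=11; A=t0[y-r:y+r+1,x-r:x+r+1].astype(np.float32).mean(2);B=b[y-r:y+r+1,x-r:x+r+1].astype(np.float32).mean(2)
    print(n,"pixel shift",cv2.phaseCorrelate(A,B,cv2.createHanningWindow((23,23),cv2.CV_32F)))
E
```

```text
amber pixel shift ((-0.1029798934086088, 0.26164259107007126), 1.0297187657819853)
dil pixel shift ((-0.1162180273357265, -0.07462011942895685), 1.102593103216754)
cup pixel shift ((-0.03808239652177292, 0.36116519830117433), 1.0453393244081073)
```

View pics/end.png

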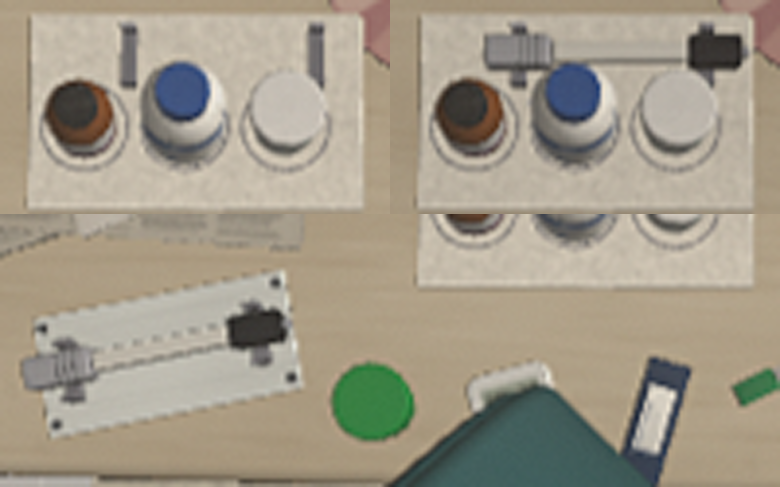

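Both bottles and the cup are upright on their starting spots, with image shifts under 0.4 px (about 1 mm). The probe lies in both forks of the rest, and the arm is clear. I'm handing in the job.

```bash
python3 -c "
from bench import ctrl
print(ctrl.job_done())"
```

```text
the job is handed in; nothing more can be done
None
```

The job is done and handed in after about 43 s of the 147 s allowed: the probe lies level in both rest forks, centred to about 1 mm, and both bottles and the cup stand back on their starting spots to about 1 mm.

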